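# Vortex-mix the blue-capped sample tube in touch mode

## Robot

A 6-joint arm with a two-finger parallel gripper is mounted at the origin on the work surface. World frame = base frame: x ahead of the robot, y to its left, z up, the work surface at z = 0. Lengths are in m, angles in degrees, forces in N, time in s.
With the tool pointing down it reaches from about 0.4 to 0.825 m from the base axis. Payload 7 kg.
Tool frame: the origin (TCP) lies midway between the tips of the shut fingers; the grasp point (between the pads) lies 19 mm behind it (hold_point_z is the distance from the TCP to the grasp point, in m); z points along the fingers, y is the line along which they close (so a half turn about z gives the same grasp; the last joint's range is limited). The gripper opens to 88 mm and grips with 3 to 60 N. Pads are 19 mm wide; open, the fingers measure 130 mm over their backs; the gripper's body (78 mm by 193 mm) begins 47 mm behind the grasp point.
Start: joints at [16.507, 20.546, 0.682, 0, -70.136, -16.507], TCP at [0.675, -0, 0.227] pointing down, gripper open.
Joint ranges: [-176.03, 176.03], [-82.01, 121.73], [-58.28, 71.71], [-173.87, 95.51], [-174.79, -0.11], [-173.66, 173.66]. Speed limits (degrees/s): [136.94, 136.94, 172.46, 180, 180, 180].

## Interface

Orientations are given as [roll, pitch, yaw] about the fixed x, y, z axes, in that order (R = Rz(yaw) Ry(pitch) Rx(roll)).
In Python, from plant import get_state, capture, close_job, hold_point_z gives the robot as it stands.
- The arm moves only by the shell command python3 -m inch 'ROWS' [FORCE]. ROWS is text: rows parted by semicolons, each of 5 numbers parted by spaces: the shift along the tool's x, y, z normalised to -1 to 1, where 1 is 0.15 m, then the turn about the tool's z normalised to -1 to 1, where 1 is 360 degrees, then the opening, from 0 (shut) to 1 (fully open). In form: tx ty tz spin grip; .... A call has exactly 8 rows; each row shifts and turns the commanded pose from where the row before left it, along the tool's axes as they then stand; what a row does not reach is not made up. A row lasts 1/8 s, in which the tool goes at most 62.5 mm and 10.7 degrees, less where a joint would pass 70% of its speed; a pose out of reach is approached as far as the arm can. A call with a number of a shift or a turn outside -1 to 1 is refused whole. A call with a gripper value outside its range is refused whole. The fingers move at their own pace and stop on an object; FORCE is the grip in N (left out, the last holds). Time passes only in rows, so rows that do not move let the fingers close, or fill a call up. It gives the time, the measured TCP pose, the force, the opening and the grip force at its end, in the units of the state.
- get_state(): the state, without advancing time (a new reading comes with each control period).
- capture(name): name is "scene" or "side" or "wrist"; returns a dict with "color" (480x640x3 uint8, blue, green, red), "mtx" (3x3 intrinsics, pixels), "R" (3x3) and "t" (3): a world point X has camera coordinates R X + t. Camera axes: x right, y down, z forward; pixel columns grow to the right and rows downward; lengths in m; the calibration is good to about 2 mm. The wrist camera is an equidistant fisheye: a pixel r from the principal point sees the ray r / f radians off the axis. A picture is of the moment at which its call begins. There is no depth.
- close_job(): hands the job in; it is judged then, once.
The state is a dict: "time_s": time; "joints": joint angles; "qd": joint speeds; "joint_torque": joint torques, N m; "tcp_pos": TCP position; "eef_rot": TCP orientation; "contact_force": force on the tool from outside, world axes, zero at the start; "moment": the same for the moment, N m; "gripper_width": finger opening in m; "gripper_force": force on a finger pad.
Only numpy, scipy, OpenCV 4.12 (cv2) and the standard library are available. Lean on these libraries where they do the work, as an engineer would, in place of code of your own. Each camera call takes 0.05 s, during which the arm holds its last target. There are 200 camera calls.

## Task

Switch the vortex mixer on by rocking its red switch over to the side with the green dot, then take the blue-capped sample tube out of the rack with the gripper, set its pointed end upright in the mixer's black cup and press the spring-loaded cup about half-way down its 10 mm travel, never right down to its stop. Keep it pressed like that for five seconds and finish still gripping the tube and pressing, with only the tube touching the mixer. Leave the other tubes and the things lying about where they are.

Things in the scene. Friction and masses are not known exactly. Their poses are not given: they have to be found in the camera images.
- mixer: Light grey vortex mixer, fixed, 165 mm deep (x), 125 mm wide (y). Origin: centre of its underside; front is its -x. Front: dark panel rising 16.5 degrees to the rear (72 mm high in front, 95 mm behind), with the red rocker switch (+y) and a black speed dial (-y, fixed, 11 mm high). Rear: flat top 112 mm high; the black cup stands above it, its axis 38 mm from the origin in +x.
- rocker_on (a point): Press point on the red rocker's ON half (mixer's +y side, bright red, white bar, beside the green dot), 12 mm from the pivot line; moves with it. Rocker: 33 mm across the mixer (y), 22 mm along the slope, V-faced. Off: this half stands up 20 degrees. On: it lies along the panel, about 6 mm above it. Push straight down with closed fingers, keeping off the other half; it takes 2 to 5 N.
- rocker (a joint): Rocker switch angle in rad: 0 off, 0.35 fully on; starts near 0. No spring, only friction: it stays where it is left.
- cup_floor (a point): Centre of the round flat floor inside the mixer's black cup, 133 mm above the bench with the cup up. Moves down with the cup. The cup is open upwards, 43 mm outside diameter, its rim 17 mm above this point; inside it is about 37 mm wide at the rim, narrowing to about 30 mm at the floor.
- cup (a joint): How far the cup is pressed down, in m: 0 up, 0.010 at its stop. Spring: it starts to move at about 3 N, 0.8 N more per mm, so about 7 N half-way and 11 N at the stop. It springs up when let go.
- rack: Teal tube rack, fixed, 124 mm (x) x 224 mm (y), 58.5 mm high, with 2 rows (x = -25 and +25 mm) of 4 square cells (y = -75, -25, 25, 75 mm), cells 32 mm wide, pitch 50 mm. Origin: centre of its underside. Four tubes stand in alternating cells (zigzag): neighbours in a row are 100 mm apart. Floor 6 mm thick.
- tube_blue: The sample tube: white, the only one in the rack with a blue cap. 115 mm tall, body 29 mm diameter; cap 34 mm diameter, 101 to 115 mm above the origin. Lowest 16 mm conical, to a flat 11 mm tip. Origin: centre of the tip; z up the tube. 40 to 75 g. Stands 6 mm above the bench in the rack, with about 1.5 mm of play. Grip it by the cap from above.
- tube_white: Another tube of the same form, white cap; stays in the rack.
- tube_orange: Another tube of the same form, orange cap; stays in the rack.
- tube_green: Another tube of the same form, green cap; stays in the rack.
- wrench: Open-ended steel wrench, 150 mm, lying on the bench; leave alone.
- tape: Red roll of tape, 90 mm diameter, 18 mm high, lying flat; leave alone.
- bottle_cap: Loose blue bottle cap, 48 mm diameter, 26 mm high, lying on the bench; leave alone.
- solvent: Amber solvent bottle, 86 mm diameter, 180 mm high, blue cap, standing at the back; leave alone.
There are look-alikes about, which are no part of the job. Leave any pink or yellow look-alike of the tube_blue alone. What is shaped like the mixer but pink is not meant.

How it is judged (in metres and radians):
On the way, in this order (a step that is already met when the one before it is completed fails the run):
1. the mixer's rocker switch is rocked over to on (value of joint rocker above 0.24 rad), for 0.2 s.
2. the blue-capped tube is lifted clear of the rack (z of tube_blue in the frame of rack above 0.065 m and contact force between tube_blue and the fingers above 1 N), for 0.1 s.
3. the gripped tube holds the cup about half-way down for five seconds (value of joint rocker above 0.24 rad and value of joint cup between 0.003 and 0.0075 m and horizontal distance between tube_blue and cup_floor below 0.01 m and contact force between tube_blue and mixer above 2 N and contact force between tube_blue and the fingers above 2 N and angle between tube_blue's own z axis and vertical below 0.2 rad), for 5 s.
At the end, for the whole second after the job is handed in: The switch is on; the tube, gripped between the fingers and upright within 0.2 rad, stands in the cup (within 10 mm of its centre) and holds it 3 to 7.5 mm down; neither arm nor fingers touch the mixer; the other tubes are within 15 mm and the other things within 30 mm of where they were (all of step 3 and z of tube_blue in the frame of cup_floor below 0.006 m and z of the grasp point in the frame of tube_blue below 0.128 m and contact force between each of the arm, the fingers and mixer below 0.5 N and linear speed of tube_blue below 0.02 m/s and distance of each of tube_white, tube_orange, tube_green from where it was at the start of the episode below 0.015 m and distance of each of wrench, tape, bottle_cap, solvent from where it was at the start of the episode below 0.03 m); the arm keeps its last pose, push and grip.
It fails at once if the cup is pushed right down to its stop (value of joint cup above 0.0093 m).
It fails at once if another tube is pulled up or knocked out of the rack (distance of any of tube_white, tube_orange, tube_green from where it was at the start of the episode above 0.025 m).
It fails at once if the wrench, tape, cap or bottle is knocked away (distance of any of wrench, tape, bottle_cap, solvent from where it was at the start of the episode above 0.05 m).
It also fails if it takes over 69 s, if anything falls off the work surface, if the arm or the gripper's body presses on something with over 40 N, if the wrist force passes 120 N, or if a joint passes its speed limit or range.

## Working session

There is one attempt and no reset: what is moved stays moved. The work goes in short steps, Python scripts to look and compute and a shell command to move; the robot and the scene stay as the last step left them, time stands still between calls to the robot, and variables do not carry over. Pictures are saved under pics/ and viewed, at most 10 in all, crops included, and the job is handed in when it is done.

```bash
ls; mkdir -p pics; python3 - <<'E'
from plant import *
import cv2,pickle
print(get_state(),hold_point_z)
d={}
for n in("scene","side","wrist"):
    c=capture(n);d[n]=c;cv2.imwrite(f"pics/{n}0.png",c["color"]);print(n,c["mtx"],c["R"],c["t"])
pickle.dump(d,open("d0.pkl","wb"))
E
```

```text
pics
{'time_s': 0.0, 'joints': array([ 1.65055281e+01,  2.05927280e+01,  6.34929749e-01, -1.97218461e-02,
       -7.01364819e+01, -1.65054838e+01]), 'qd': array([ 0.02126158,  0.04478238,  0.02668344, -0.01473709, -0.02636009,
       -0.04654695]), 'joint_torque': array([-8.00930356e-04, -5.82726967e+01,  2.93058443e+01,  6.99745238e+00,
        6.93249181e-03, -2.06530804e-04]), 'tcp_pos': array([ 6.74517735e-01, -4.36160962e-05,  2.25618134e-01]), 'eef_rot': array([ 1.79904337e+02, -9.01240991e-03, -9.00066646e+01]), 'contact_force': array([-0.33572359, -0.55220554,  0.28408301]), 'moment': array([-0.07288148, -0.05950398, -0.03085203]), 'gripper_force': 0.0, 'gripper_width': 0.08803046435763236} 0.0188
scene [[452.19594117   0.         324.5905344 ]
 [  0.         452.19594117 240.09502849]
 [  0.           0.           1.        ]] [[ 0.81256107  0.58264279  0.01648898]
 [ 0.39255141 -0.52610753 -0.75439662]
 [-0.43086878  0.6194661  -0.65621174]] [-0.44300574 -0.12957478  1.48536736]
side [[489.85113664   0.         326.83058593]
 [  0.         489.85113664 236.76812313]
 [  0.           0.           1.        ]] [[ 0.8905923  -0.45479224 -0.00306354]
 [-0.34420941 -0.66961131 -0.65813417]
 [ 0.29726293  0.58718372 -0.75289444]] [-0.48770338  0.28569829  1.53605163]
wrist [[371.64829954   0.         319.43272566]
 [  0.         371.64829954 244.03988556]
 [  0.           0.           1.        ]] [[-9.99998162e-01  2.91299025e-04  1.89493844e-03]
 [ 8.52201993e-04  9.52914466e-01  3.03238016e-01]
 [-1.71738131e-03  3.03239073e-01 -9.52912963e-01]] [ 0.67440982 -0.0376867   0.39085564]
```

View pics/scene0.png

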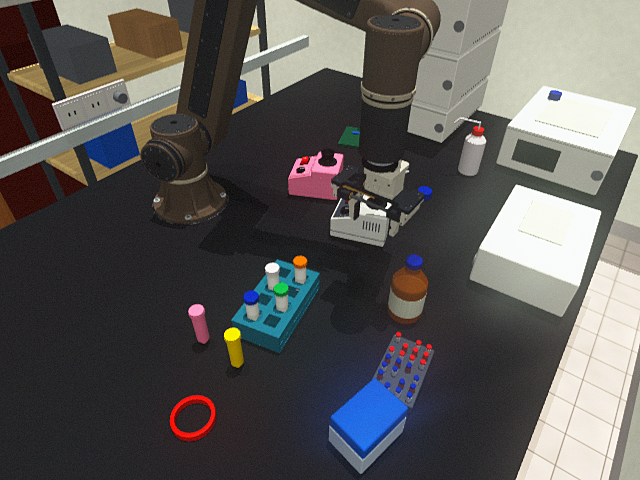

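View pics/side0.png

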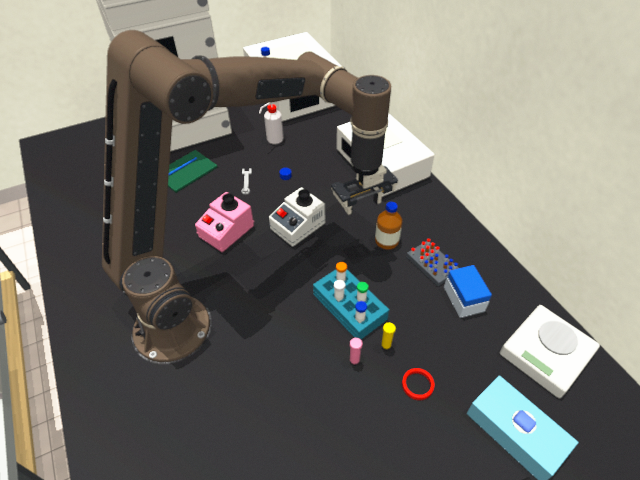

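The grey mixer is at about (298,217) in the side view, and the rack's blue cap is at (361,308) in side and (251,298) in scene. The pink mixer at (225,222), the pink and yellow tubes at (356,350) and (388,335), the loose blue cap at (286,173) and the solvent bottle's cap are look-alikes. I'll enlarge the mixer and rack to confirm.

```bash
python3 - <<'E'
import cv2,pickle,numpy as np
d=pickle.load(open("d0.pkl","rb"))
def crop(n,x,y,w,h,s): return cv2.resize(d[n]["color"][y:y+h,x:x+w],None,fx=s,fy=s,interpolation=cv2.INTER_CUBIC)
cv2.imwrite("pics/mix.png",crop("side",260,175,80,75,8))
a=crop("side",305,255,100,100,4);b=crop("scene",225,245,100,110,4)
b=cv2.resize(crop("scene",225,250,100,100,4),(400,400))
cv2.imwrite("pics/rack.png",np.hstack([a,b]))
E
```

```text
(no output)
```

View pics/mix.png

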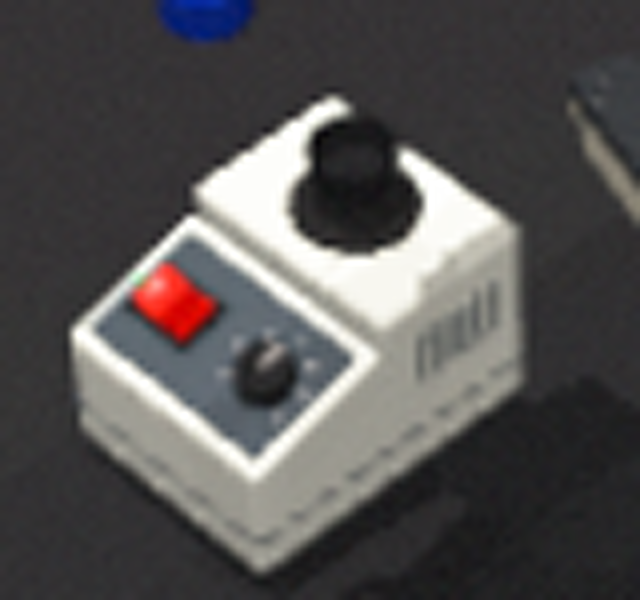

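View pics/rack.png

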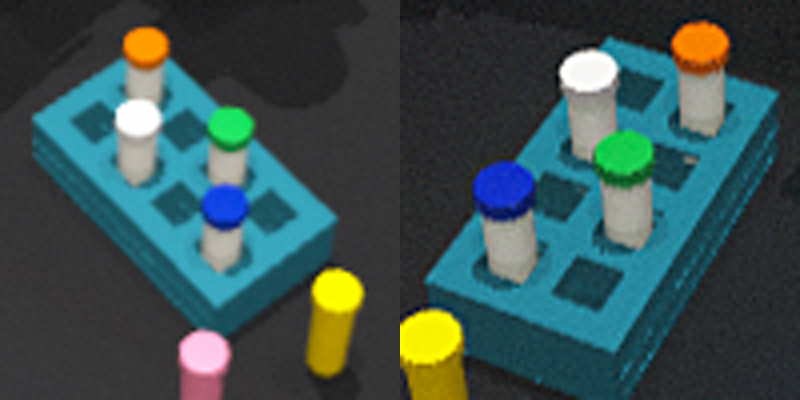

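View pics/wrist0.png

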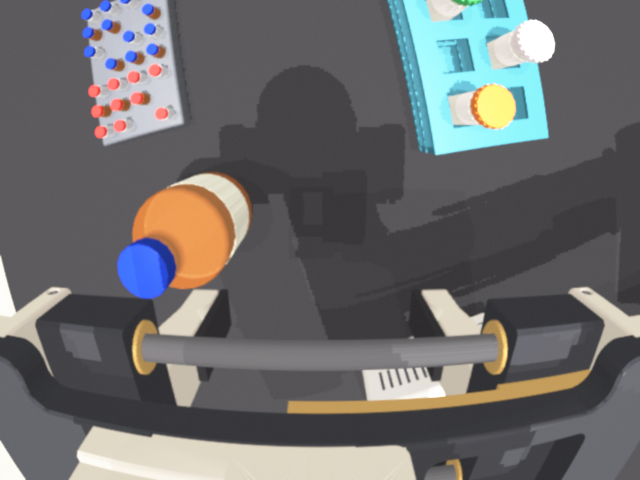

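The crops confirm the rack's blue-capped tube, at side (361,305), with green, white and orange around it. On the grey mixer, the rocker is at side crop (175,300), with the green dot at its outer left end, and the cup rim is at (355,145). Next I compute poses.

```bash
cat > h.py <<'E'
import numpy as np,cv2
from scipy.optimize import least_squares
def proj(c,X):
    p=np.atleast_2d(X)@c["R"].T+c["t"]; q=p@c["mtx"].T
    return q[:,:2]/q[:,2:]
def pose(q,L):
    c,s=np.cos(q[2]),np.sin(q[2]); L=np.atleast_2d(L)
    return np.c_[q[0]+c*L[:,0]-s*L[:,1],q[1]+s*L[:,0]+c*L[:,1],L[:,2]]
def ray(c,uv,z):
    d=c["R"].T@np.linalg.inv(c["mtx"])@np.array([*uv,1]);o=-c["R"].T@c["t"];return o+d*(z-o[2])/d[2]
E
python3 - <<'E'
from h import *; import pickle
d=pickle.load(open("d0.pkl","rb"));S,C=d["side"],d["scene"]
cs=lambda x,y,s,ox,oy:np.array([ox+(x+.5)/s-.5,oy+(y+.5)/s-.5])
M=[(-82.5,-62.5,0,262,575),(-82.5,-62.5,72,257,478),(-82.5,62.5,72,73,330),(-82.5,62.5,0,83,428),(-5,62.5,112,195,190),(-5,-62.5,112,382,330),(82.5,-62.5,112,520,230),(82.5,62.5,112,335,97),(82.5,-62.5,0,522,383),(38,0,150,355,145)]
L=np.array(M)[:,:3]/1000;P=np.array([cs(m[3],m[4],8,260,175) for m in M])
best=min((least_squares(lambda q:(proj(S,pose(q,L))-P).ravel(),[.6,.2,a],loss='soft_l1') for a in np.arange(-3,3,.8)),key=lambda r:r.cost)
m=best.x;print("mixer",m[:2],np.degrees(m[2]));print((proj(S,pose(m,L))-P).round(1).tolist())
caps=dict(orange=(146,43,700,44),white=(138,115,589,70),green=(230,124,624,153),blue=(225,201,505,186))
pts={}
for n,(a,b,e,f) in caps.items():
    p=ray(S,cs(a,b,4,305,255),.121);r=ray(C,cs(e-400,f,4,225,250),.121);print(n,p.round(4),r.round(4));pts[n]=(p+r)/2
# rack: corners from both
R=[(35,118),(217,305),(335,215)];R2=[(608,38),(778,93),(615,350),(428,280)]
for r in R:print("side corner",ray(S,cs(*r,4,305,255),.0585).round(4))
for r in R2:print("scene corner",ray(C,cs(r[0]-400,r[1],4,225,250),.0585).round(4))
np.save("m.npy",m)
for n,l in dict(on=(-.043,.03,.1),cup=(.038,0,.133)).items():print(n,pose(m,l))
# rocker ON centre pixel
print("rocker ends",[ray(S,cs(*u,8,260,175),z).round(4) for u,z in(((160,285),.095),((185,308),.09))])
print(pose(m,[(-.05,.03,.09)]))
E
```

```text
mixer [0.53327032 0.20851392] 17.270024878568883
[[0.1, 1.4], [-0.4, 0.2], [-0.6, 0.0], [-0.1, 1.2], [-0.3, -1.1], [-0.0, -0.6], [0.8, -0.6], [0.2, -1.2], [0.7, 1.6], [-0.1, -0.4]]
orange [ 0.5442 -0.1067  0.121 ] [ 0.5453 -0.1082  0.121 ]
white [ 0.5059 -0.1652  0.121 ] [ 0.5058 -0.1657  0.121 ]
green [ 0.5643 -0.2046  0.121 ] [ 0.5661 -0.2053  0.121 ]
blue [ 0.5265 -0.2633  0.121 ] [ 0.5287 -0.2642  0.121 ]
side corner [ 0.4529 -0.0908  0.0585]
side corner [ 0.4987 -0.3062  0.0585]
side corner [ 0.6187 -0.279   0.0585]
scene corner [ 0.4516 -0.089   0.0585]
scene corner [ 0.5721 -0.0633  0.0585]
scene corner [ 0.618  -0.2799  0.0585]
scene corner [ 0.4996 -0.3058  0.0585]
on [[0.48330266 0.22439577 0.1       ]]
cup [[0.56955714 0.21979519 0.133     ]]
rocker ends [array([0.4765, 0.2294, 0.095 ]), array([0.4823, 0.2159, 0.09  ])]
[[0.47661825 0.22231764 0.09      ]]
```

```bash
python3 -m inch '-.3 .23 0 0 0;-.3 .23 0 0 0;-.3 .23 0 0 0;-.3 .23 0 0 0;-.3 .23 0 0 0;-.3 .23 0 0 0;0 0 0 -.024 0;0 0 0 -.024 0' 30; python3 - <<'E'
from plant import *
import cv2,pickle
s=get_state();print(s)
c=capture("wrist");pickle.dump(c,open("w1.pkl","wb"));cv2.imwrite("pics/w1.png",c["color"])
E
```

```text
time_s: 1.15
tcp_pos: [0.4672, 0.2708, 0.2265]
eef_rot: [180.0, 0.0, -72.3]
contact_force: [-0.4, 0.3, -0.4]
gripper_width: 0.0137
gripper_force: 0.0
{'time_s': 1.15, 'joints': array([ 5.09025768e+01,  7.84089859e+00, -1.63797724e+01, -9.14723023e-03,
       -6.57880950e+01, -3.32148352e+01]), 'qd': array([-9.54406161e-01,  2.51009614e-01,  5.65018898e-02, -2.29020311e-02,
       -4.59894326e-02,  6.88196326e+01]), 'joint_torque': array([ 7.87011925e-01, -3.98510170e+01,  2.84301299e+01,  6.76416591e+00,
       -1.21461286e-03, -2.06954844e+00]), 'tcp_pos': array([0.46715079, 0.27083399, 0.22651369]), 'eef_rot': array([ 1.79988096e+02,  2.17712506e-03, -7.23160107e+01]), 'contact_force': array([-0.42817737,  0.33542335, -0.39224149]), 'moment': array([0.00424022, 0.04363226, 0.00653829]), 'gripper_force': 0.0, 'gripper_width': 0.013673216539994372}
```

View pics/w1.png

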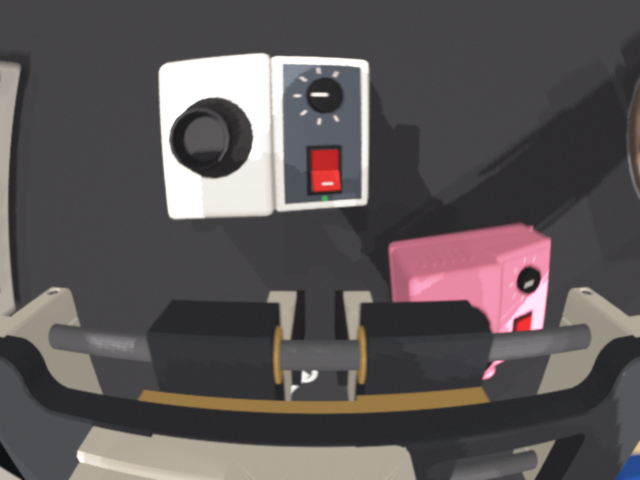

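The wrist view is clear. The mixer's flat top spans columns 160–272, the cup rim centre is at (201,138), the rocker pivot is at row 171, and the ON half with its white bar is at (326,182), next to the green dot at (325,198).

```bash
cat >> h.py <<'E'
def fproj(c,X):
    p=np.atleast_2d(X)@c["R"].T+c["t"];r=np.hypot(p[:,0],p[:,1]);th=np.arctan2(r,p[:,2]);k=c["mtx"]
    return np.c_[k[0,2]+k[0,0]*th*p[:,0]/r,k[1,2]+k[1,1]*th*p[:,1]/r]
def fray(c,uv,z):
    k=c["mtx"];v=(np.array(uv)-k[:2,2])/k[0,0];th=np.hypot(*v)
    d=c["R"].T@np.array([*(np.sin(th)*v/th),np.cos(th)]);o=-c["R"].T@c["t"];return o+d*(z-o[2])/d[2]
E
python3 - <<'E'
from h import *; import pickle
w=pickle.load(open("w1.pkl","rb"));m0=np.load("m.npy")
M=np.array([(82.5,62.5,112,168,217),(82.5,-62.5,112,160,65),(-82.5,-62.5,72,368,62),(-82.5,62.5,72,367,206),(-5,62.5,112,272,216),(-5,-62.5,112,271,54),(38,0,150,201,138)])
f=lambda q:(fproj(w,pose(q,M[:,:3]/1000))-M[:,3:]).ravel()
r=least_squares(f,m0,loss='soft_l1');m=r.x;np.save("m1.npy",m);print(m[:2],np.degrees(m[2]),f(m).round(1))
for uv,z in (((326,171),.09),((326,182),.095),((326,193),.096),((325,148),.088)):
    X=fray(w,uv,z);d=X[:2]-m[:2];c,s=np.cos(m[2]),np.sin(m[2]);print(uv,X.round(4),"local",(c*d[0]+s*d[1]).round(4),(-s*d[0]+c*d[1]).round(4))
print("cup",pose(m,(.038,0,.133)),pose(m0,(.038,0,.133)))
E
```

```text
[0.52946572 0.20705466] 17.451829312950426 [-2.5  1.9 -1.5 -4.2  3.5 -1.   1.7  1.3  0.9  1.9  0.2 -3.4 -3.   0.2]
(326, 171) [0.4775 0.2217 0.09  ] local -0.0452 0.0295
(326, 182) [0.4751 0.2294 0.095 ] local -0.0452 0.0377
(326, 193) [0.4725 0.2376 0.096 ] local -0.0452 0.0462
(325, 148) [0.4838 0.2046 0.088 ] local -0.0443 0.0114
cup [[0.56571656 0.21845101 0.133     ]] [[0.56955714 0.21979519 0.133     ]]
```

```bash
python3 -m inch '.129 .015 0 0 0;.129 .014 .11 0 0;0 0 .15 0 0;0 0 .15 0 0;0 0 .15 0 0;0 0 .15 0 0;0 0 .1 0 0;0 0 0 0 0'
```

```text
time_s: 2.2
tcp_pos: [0.475, 0.2307, 0.1042]
eef_rot: [179.9, -0.1, -72.8]
contact_force: [-0.1, 0.2, 0.5]
gripper_width: 0.0003
gripper_force: 0.0
```

```bash
python3 -m inch '-.012 0 .01 0 0;0 0 .012 0 0;0 0 .012 0 0;0 0 .012 0 0;0 0 .01 0 0;0 0 .01 0 0;0 0 .01 0 0;0 0 0 0 0'
```

```text
time_s: 3.2
tcp_pos: [0.4751, 0.2339, 0.0938]
eef_rot: [-180.0, 0.0, -72.7]
contact_force: [1.4, 1.2, 2.9]
gripper_width: 0.0007
gripper_force: 0.8
```

```bash
python3 -m inch '0 0 .007 0 0;0 0 .007 0 0;0 0 .007 0 0;0 0 .007 0 0;0 0 0 0 0;0 0 0 0 0;0 0 0 0 0;0 0 0 0 0'
```

```text
time_s: 4.2
tcp_pos: [0.4756, 0.2341, 0.0911]
eef_rot: [-179.9, 0.0, -72.7]
contact_force: [-3.5, 1.6, 15.2]
gripper_width: 0.0006
gripper_force: 7.2
```

```bash
python3 -m inch '0 0 -.2 0 0;0 0 -.4 0 0;0 0 -.3 0 .3;.4 0 0 0 .6;.4 0 0 0 .6;.4 0 0 0 .6;.4 0 0 0 .6;.4 0 0 .014 .6' & wait; python3 - <<'E'
from h import *; import pickle
from plant import *
d=pickle.load(open("d0.pkl","rb"));S=d["side"]
for u in((205,352),(337,290)):print(ray(S,(305+u[0]/4,255+u[1]/4),.115).round(3))
c=capture("side")["color"];e=capture("scene")["color"]
f=lambda i,x,y,w,h:cv2.resize(i[y:y+h,x:x+w],(400,400),interpolation=cv2.INTER_CUBIC)
cv2.imwrite("pics/chk.png",np.hstack([f(c,262,185,60,60),f(e,320,180,80,80)]))
print(get_state()["tcp_pos"],get_state()["eef_rot"],get_state()["contact_force"])
E
```

```text
time_s: 5.2
tcp_pos: [0.5631, -0.0552, 0.2238]
eef_rot: [179.9, 0.0, -77.9]
contact_force: [1.0, 1.5, -0.4]
gripper_width: 0.0512
gripper_force: 0.0
[ 0.455 -0.364  0.115]
[ 0.563 -0.364  0.115]
[ 0.56334823 -0.05802634  0.22305467] [ 1.79785512e+02 -3.01063210e-02 -7.82028911e+01] [-1.05107056  0.75950866 -0.72129087]
```

View pics/chk.png

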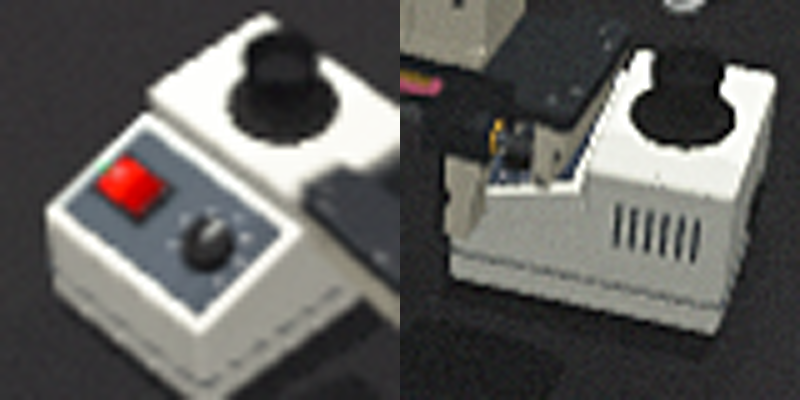

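The bright half now lies flat and the shading has swapped, and the press ended on a 15 N stop, so the switch is on. Next I move over the blue cap.

```bash
python3 -m inch '.25 .1 0 0 .62;.25 .1 0 0 .62;.25 .1 0 0 .62;.25 .1 0 0 .62;.25 .1 0 0 .62;0 0 .2 0 .62;0 0 .15 0 .62;0 0 0 0 .62' 25; python3 - <<'E'
from h import *
from plant import *
s=get_state();p=s["tcp_pos"];a=np.radians(s["eef_rot"][2])
c=capture("wrist");i=c["color"].astype(int)
m=((i[...,0]>110)&(i[...,2]<70)&(i[...,1]<90)).astype(np.uint8)
n,l,st,ce=cv2.connectedComponentsWithStats(m)
for k in range(1,n):
    if st[k,4]>150: print(st[k],fray(c,ce[k],.119).round(4))
for P in((.5276,-.2637),):
    d=np.array(P)-p[:2];print(p,np.degrees(a),"tx,ty",d@[np.cos(a),np.sin(a)]/.15,d@[np.sin(a),-np.cos(a)]/.15)
cv2.imwrite("pics/w2.png",c["color"])
E
```

```text
time_s: 6.3
tcp_pos: [0.5282, -0.2516, 0.1696]
eef_rot: [179.7, 0.1, -77.8]
contact_force: [0.0, -0.2, 0.1]
gripper_width: 0.0541
gripper_force: 0.0
[ 301  220   57   57 2488] [ 0.5257 -0.2666  0.119 ]
[ 0.5282198  -0.25161659  0.16963702] -77.78399370999664 tx,ty 0.07785769141648778 0.021083942503958095
```

View pics/w2.png

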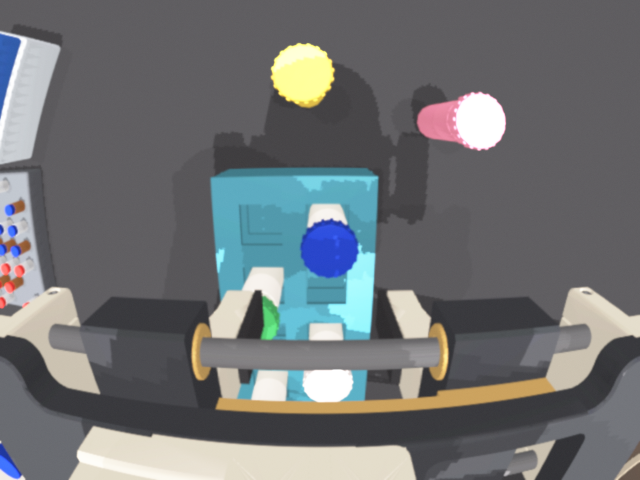

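```bash
python3 -m inch '.085 .028 0 0 .62;0 0 .12 0 .62;0 0 .13 0 .62;0 0 .13 0 .62;0 0 .12 0 .62;0 0 0 0 .62;0 0 0 0 .2;0 0 0 0 .2' 25
```

```text
time_s: 7.35
tcp_pos: [0.5296, -0.2658, 0.0981]
eef_rot: [-179.9, -0.0, -77.8]
contact_force: [-0.9, 0.2, -0.2]
gripper_width: 0.0398
gripper_force: 0.0
```

```bash
python3 -m inch '0 0 0 0 .2;0 0 0 0 .2;0 0 0 0 .2;0 0 -.02 0 .2;0 0 -.05 0 .2;0 0 -.1 0 .2;0 0 -.15 0 .2;0 0 -.15 0 .2' 25; python3 - <<'E'
from plant import *
print(get_state()["tcp_pos"],get_state()["gripper_width"])
E
```

```text
time_s: 8.35
tcp_pos: [0.5291, -0.2655, 0.1691]
eef_rot: [-180.0, -0.0, -77.8]
contact_force: [0.0, -0.3, -0.5]
gripper_width: 0.0333
gripper_force: 25.0
[ 0.5291096  -0.26552115  0.16912343] 0.033273994362888526
```

Gripped at 33 mm with 25 N. I raise it and carry it to the mixer.

```bash
python3 -m inch '0 0 -.25 0 .2;0 0 -.3 0 .2;-.1 -.03 -.25 0 .2;-.25 -.075 0 0 .2;-.3 -.09 0 0 .2;-.3 -.09 0 0 .2;-.3 -.09 0 0 .2;-.3 -.09 0 0 .2' 35
```

```text
time_s: 9.35
tcp_pos: [0.5477, -0.022, 0.2888]
eef_rot: [-179.9, 0.0, -77.8]
contact_force: [0.3, -0.3, 0.7]
gripper_width: 0.0328
gripper_force: 35.0
```

```bash
python3 -m inch '-.3 -.09 0 0 .2;-.3 -.09 0 0 .2;-.3 -.09 0 0 .2;-.3 -.09 0 0 .2;-.2 -.06 0 0 .2;-.1 -.03 0 0 .2;-.05 -.018 0 0 .2;0 0 0 0 .2'; python3 - <<'E'
from h import *
from plant import *
import pickle
for k in range(2):
  d={n:capture(n) for n in("side","scene","wrist")}
pickle.dump(d,open("d3.pkl","wb"));s=get_state();print(s["tcp_pos"],s["eef_rot"],s["gripper_width"])
f=lambda i,x,y,w,h:cv2.resize(i[y:y+h,x:x+w],(400,500),interpolation=cv2.INTER_CUBIC)
for n in("side","scene"):
  print(n,proj(d[n],[(.5677,.219,.15),(.5677,.219,.2)]))
cv2.imwrite("pics/hov.png",np.hstack([f(d["side"]["color"],258,150,80,100),f(d["scene"]["color"],320,130,80,100)]))
E
```

```text
time_s: 10.35
tcp_pos: [0.5671, 0.2183, 0.2877]
eef_rot: [-180.0, -0.0, -77.8]
contact_force: [0.4, -1.2, -0.5]
gripper_width: 0.0331
gripper_force: 35.0
[0.56718489 0.21793559 0.28764877] [-1.79988990e+02  4.33651164e-03 -7.78033864e+01] 0.033441889212160875
side [[303.4342518  192.61535954]
 [302.86628774 182.04887924]]
scene [[377.08416441 192.29212283]
 [378.76677478 177.33433529]]
```

View pics/hov.png

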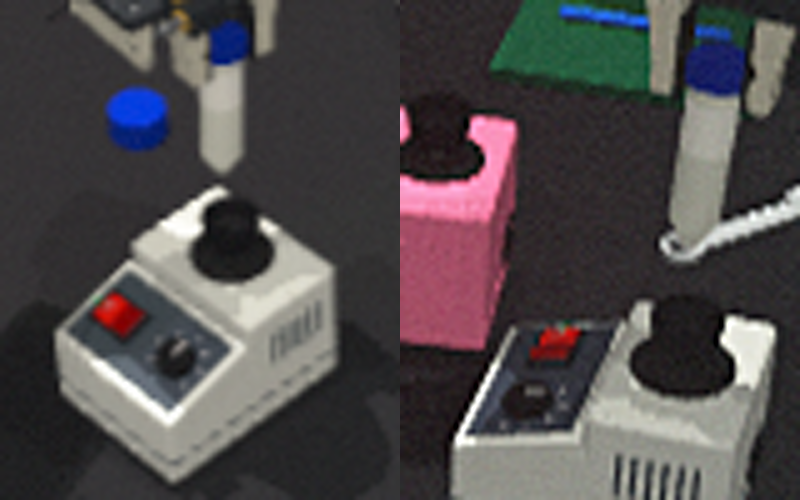

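The tip hangs over the cup: side (302,184) above the rim at (304,193), and scene (379,179) above (378,192). The switch lies flat on its green-dot side. I descend with a small correction.

```bash
python3 -m inch '.012 -.008 .03 0 .2;0 0 .07 0 .2;0 0 .08 0 .2;0 0 .08 0 .2;0 0 .06 0 .2;0 0 .03 0 .2;0 0 .02 0 .2;0 0 0 0 .2'
```

```text
time_s: 11.65
tcp_pos: [0.5688, 0.2171, 0.232]
eef_rot: [-180.0, 0.0, -77.8]
contact_force: [-0.3, 0.7, -0.6]
gripper_width: 0.0333
gripper_force: 35.0
```

```bash
python3 -m inch '0 0 .01 0 .2;0 0 .01 0 .2;0 0 .01 0 .2;0 0 .01 0 .2;0 0 0 0 .2;0 0 0 0 .2;0 0 0 0 .2;0 0 0 0 .2'
```

```text
time_s: 12.65
tcp_pos: [0.5687, 0.2171, 0.226]
eef_rot: [-180.0, 0.0, -77.8]
contact_force: [0.5, -0.1, -0.6]
gripper_width: 0.0336
gripper_force: 35.0
```

```bash
python3 -m inch '0 0 .008 0 .2;0 0 .008 0 .2;0 0 0 0 .2;0 0 0 0 .2;0 0 0 0 .2;0 0 0 0 .2;0 0 0 0 .2;0 0 0 0 .2'
```

```text
time_s: 13.65
tcp_pos: [0.5688, 0.2171, 0.2236]
eef_rot: [-180.0, 0.0, -77.8]
contact_force: [-0.1, -0.1, 3.7]
gripper_width: 0.0328
gripper_force: 35.0
```

```bash
python3 -m inch '0 0 .006 0 .2;0 0 .006 0 .2;0 0 .005 0 .2;0 0 .003 0 .2;0 0 0 0 .2;0 0 0 0 .2;0 0 0 0 .2;0 0 0 0 .2'
```

```text
time_s: 14.65
tcp_pos: [0.5688, 0.2172, 0.2209]
eef_rot: [-180.0, 0.0, -77.8]
contact_force: [-0.6, -0.6, 5.7]
gripper_width: 0.0332
gripper_force: 35.0
```

```bash
python3 -m inch '0 0 .006 0 .2;0 0 0 0 .2;0 0 0 0 .2;0 0 0 0 .2;0 0 0 0 .2;0 0 0 0 .2;0 0 0 0 .2;0 0 0 0 .2'; python3 - <<'E'
from h import *
from plant import *
d={n:capture(n) for n in("side","scene")}
f=lambda i,x,y,w,h:cv2.resize(i[y:y+h,x:x+w],(400,500),interpolation=cv2.INTER_CUBIC)
cv2.imwrite("pics/prs.png",np.hstack([f(d["side"]["color"],258,150,80,100),f(d["scene"]["color"],320,130,80,100)]))
F=[]
for k in range(12): capture("wrist");F.append(get_state()["contact_force"])
print(np.mean(F,0),get_state()["tcp_pos"])
E
```

```text
time_s: 15.65
tcp_pos: [0.5689, 0.2171, 0.2201]
eef_rot: [-180.0, 0.0, -77.8]
contact_force: [-0.3, 0.3, 6.4]
gripper_width: 0.0329
gripper_force: 35.0
[-0.58053286 -0.3922693   5.91504769] [0.56884406 0.21716106 0.22002722]
```

View pics/prs.png

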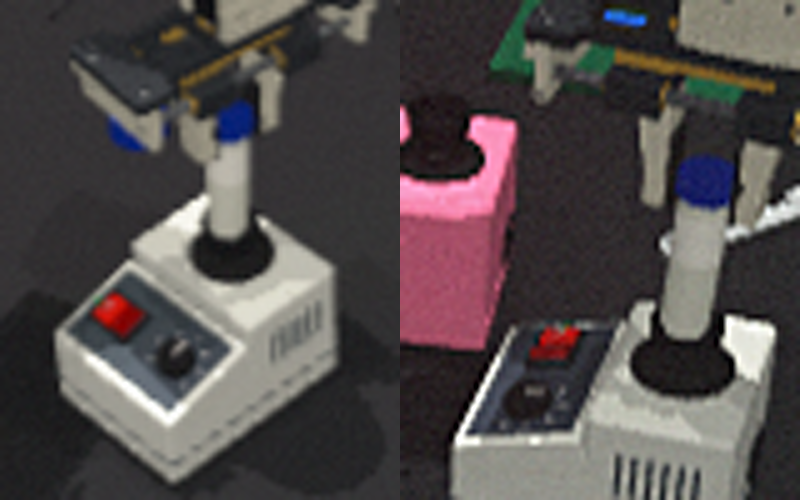

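The tube stands upright in the centre of the cup: side tube foot at column 229 with the cup at 229, and scene 690 against 690. Contact began at floor height, and force and travel both give about 4.8 mm of press. I hold it there.

```bash
Z='0 0 0 0 .2;0 0 0 0 .2;0 0 0 0 .2;0 0 0 0 .2;0 0 0 0 .2;0 0 0 0 .2;0 0 0 0 .2;0 0 0 0 .2'; echo skip >/dev/null
python3 -m inch '0 0 0 0 .2;0 0 0 0 .2;0 0 0 0 .2;0 0 0 0 .2;0 0 0 0 .2;0 0 0 0 .2;0 0 0 0 .2;0 0 0 0 .2' >/dev/null
python3 -m inch '0 0 0 0 .2;0 0 0 0 .2;0 0 0 0 .2;0 0 0 0 .2;0 0 0 0 .2;0 0 0 0 .2;0 0 0 0 .2;0 0 0 0 .2' >/dev/null
python3 -m inch '0 0 0 0 .2;0 0 0 0 .2;0 0 0 0 .2;0 0 0 0 .2;0 0 0 0 .2;0 0 0 0 .2;0 0 0 0 .2;0 0 0 0 .2'
python3 -m inch '0 0 0 0 .2;0 0 0 0 .2;0 0 0 0 .2;0 0 0 0 .2;0 0 0 0 .2;0 0 0 0 .2;0 0 0 0 .2;0 0 0 0 .2' >/dev/null
python3 -m inch '0 0 0 0 .2;0 0 0 0 .2;0 0 0 0 .2;0 0 0 0 .2;0 0 0 0 .2;0 0 0 0 .2;0 0 0 0 .2;0 0 0 0 .2' >/dev/null
python3 -m inch '0 0 0 0 .2;0 0 0 0 .2;0 0 0 0 .2;0 0 0 0 .2;0 0 0 0 .2;0 0 0 0 .2;0 0 0 0 .2;0 0 0 0 .2'
```

```text
time_s: 19.35
tcp_pos: [0.5688, 0.2171, 0.22]
eef_rot: [-180.0, 0.0, -77.8]
contact_force: [-0.3, -0.8, 5.4]
gripper_width: 0.0331
gripper_force: 35.0
time_s: 22.35
tcp_pos: [0.5689, 0.2171, 0.2201]
eef_rot: [-180.0, -0.0, -77.8]
contact_force: [0.7, -0.8, 6.9]
gripper_width: 0.0329
gripper_force: 35.0
```

```bash
python3 -c "
from plant import *
print(close_job())"
```

```text
the job is handed in; nothing more can be done
None
```

The job is handed in, with no verdict returned: the switch is on, and the blue-capped tube, still gripped, has pressed the cup an estimated 4.8 mm (from force and travel) for over six seconds, with no other object touched as far as I could see.

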